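# Index the brake disc one hole round for the next gauge reading

## Robot

A 7-joint arm with a two-finger parallel gripper is mounted at the origin on the work surface. World frame = base frame: x ahead of the robot, y to its left, z up, the work surface at z = 0. Lengths are in m, angles in rad, forces in N, time in s.
With the tool pointing down it reaches from about 0.4 to 0.85 m from the base axis. Payload 10.4 kg.
Tool frame: the origin (TCP) lies midway between the tips of the shut fingers; the grasp point (between the pads) lies 19 mm behind it; x points along the fingers, y is the direction in which the jaws open and shut, and the axes are right-handed (so a half turn about x gives the same grasp; the last joint's range is limited). The gripper opens to 85 mm and grips with 20 to 120 N. Pads are 22 mm wide; open, the fingers measure 114 mm over their backs; the gripper's body (76 mm by 85 mm) begins 54 mm behind the grasp point. The pads swing forward as they close: fully open they stand 13 mm farther back than shut.
Start: joints at [1.236, 0.332, -0.065, 1.46, 0.022, 1.35, -0.088], TCP at [0.192, -0.595, 0.231] pointing down, gripper open.
Joint ranges: [-2.6, 2.6], [-0.5, 2.12], [-1.47, 1.34], [0.16, 2.42], [-1.27, 4.41], [0.06, 2.06], [-2.6, 2.6]. Speed limits (rad/s): [2.22, 2.22, 2.79, 2.79, 3.14, 3.14, 3.14].

## Interface

Orientations are given as a unit quaternion [x, y, z, w].
In Python, from plant import bot, effector, eyes, ticket gives the robot as it stands. Calls block until the motion is done:
- bot.move_ptp(position, orientation): joint-space move of the TCP to a pose.
- bot.move_linear(position, frame=None, vel=0.15, guard=None): straight line of the TCP; frame=None keeps the orientation; vel is the mean speed in m/s. With guard (N) it stops when the force on the tool has changed by that much, and returns True; else False.
- bot.move_joints(angles): joint-space move.
- effector.move_gripper(opening, effort=None): finger opening in m; effort is the grip in N (None keeps the last); returns when the fingers have stopped.
- bot.pause(seconds).
- bot.inverse_kinematics(position, orientation): joint angles nearest the present ones, or None.
- eyes.capture(name): name is "scene" or "top" or "wrist"; returns a dict with "pixels" (400x640x3 uint8, red, green, blue), "depth" (400x640 float32, m along the optical axis (not along the pixel's ray), 0 where there is no reading), "fovy" (degrees; the focal length in pixels is half the picture's height over the tangent of half this angle, whatever the lens; pixels are square), "cx", "cy" (the principal point, pixels), "R" (3x3) and "t" (3): a world point X has camera coordinates R X + t. Camera axes: x right, y down, z forward; pixel columns grow to the right and rows downward; lengths in m; the calibration is good to about 2 mm. A picture is of the moment at which its call begins.
A pose or a line that the arm cannot do raises bot.IKError and nothing moves.
- ticket.close_job(): hands the job in, once; it reports no verdict.
Readings, each from a call of its own:
- bot.current_clock(): time.
- bot.current_q(): joint angles.
- bot.current_qd(): joint speeds.
- bot.current_tau(): joint torques, N m.
- bot.current_ee_pos(): TCP position.
- bot.current_tool_rot(): TCP orientation.
- bot.current_wrist_force(): force on the tool from outside, world axes, zero at the start.
- bot.current_wrist_torque(): the same for the moment, N m.
- bot.current_opening(): finger opening in m.
Only numpy, scipy, OpenCV 4.12 (cv2) and the standard library are available. Lean on these libraries where they do the work, as an engineer would, in place of code of your own. Each camera call takes 0.05 s, during which the arm holds its last target.

## Task

The brake disc on the indexing table is being checked with the dial gauge at eight points. Press the red plunger on the blue index arm all the way in with the fingertips, without gripping or forcing it, swing the arm clockwise (seen from above) to the next hole, no farther, and let the plunger come fully up so that the table is locked there. Leave the disc and the dial gauge untouched and do not disturb the things lying on the bench.

Things in the scene. Friction and masses are not known exactly. Their poses are not given: they have to be found in the camera images.
- fixture: Indexing fixture, bolted down: round grey base 330 mm across (four lugs to 203 mm from the axis) under a bare metal index plate, 320 mm across, upper face 45 mm above the bench. Origin: centre of the underside, on the vertical turning axis. Its -x side faces roughly towards the robot. On it turns a steel turntable with the brake disc and the blue index arm.
- next_hole (a point): Centre of the mouth of the next hole clockwise, on the index plate, 45 mm above the bench. The plate has eight such black holes (13 mm, in steel bushes), 45 degrees apart, 140 mm from the turning axis. The arm must come to lie over this one.
- index_table (a joint): Turn of the table, disc and arm about the vertical axis, rad: 0 at the start, locked in its hole; grows clockwise seen from above; the next hole clockwise is at 0.785, the one the other way at -0.785. Locked, it has about 0.01 play each way. Free, it turns stiffly (1 to 3 N sideways at the plunger) and does not coast.
- plunger (a joint): How far the red plunger is pressed in, m: 0 fully up (pin in a hole, table locked), 0.012 at the hard stop at the end of its stroke. A spring holds it up (5 N at rest, 12 N at the bottom); over 40 N would harm it. Let go between holes it stays about 0.0075 down, the pin riding on the plate; over a hole it springs up by itself.
- index_pin_tip (a point): Lower end of the index pin inside the arm, 140 mm from the turning axis; 10 mm thick, round nose. It sits 7.5 mm deep in the hole. Pressing the plunger lifts it by the same distance through a rocker, so the table is free only with the plunger pressed beyond about 7.5 mm. A hole takes the pin when the arm is within about 0.02 rad of it.
- plunger_cap (a point): Centre of the flat top of the red mushroom cap (36 mm across, 10 mm thick) of the plunger, 108 mm above the bench when up, pressed straight down. It sits on the blue arm, 190 mm from the turning axis, and goes round with it. Arm: 34 mm wide, top 70 mm above the bench, ends 216 mm from the axis; block under the cap to 82 mm. A fingertip pressing on the cap drags the arm along by friction.
- brake_disc: Brake disc clamped on the turntable, not to be touched: braking ring 240 mm across, its upper face 77 mm above the bench; rusty hat 140 mm across to 107 mm, centre nut to 132 mm. Origin: on the axis, underside of the disc, 65 mm above the bench.
- dial_gauge: Dial gauge on a post at the far side of the fixture, not to be touched: post 12 mm thick, 210 mm high, 205 mm from the turning axis, 45 degrees to the left of the fixture's +x direction; the 58 mm dial hangs on a rod 105 mm from the axis, 160 mm above the bench, its stylus over the disc. Origin: as the fixture's.
- spray_can: Loose yellow spray can, upright, 66 mm across, 190 mm high; origin at the centre of its underside.
- micrometer: Loose outside micrometer with green bow, lying flat, about 130 by 50 mm, 15 mm high; origin near the middle, on the bench.
- brake_pad_a: Loose brake pad, 50 by 140 mm (long along y), 17 mm high, lying flat; origin at the centre of its underside.
- brake_pad_b: Loose brake pad, the same as the other.
- wrench: Loose combination wrench lying flat, 170 mm long (along its x); origin under its middle.
- impact_socket: Loose black impact socket, upright, 33 mm across, 60 mm high; origin at the centre of its underside.
- wheel_nut: Loose wheel nut, upright, 29 mm across, 34 mm high; origin at the centre of its underside.
- grease_jar: Loose yellow grease jar, upright, 72 mm across, 75 mm high; origin at the centre of its underside.

How it is judged:
By the outcome, as a careful person would: the job done as asked, in the order asked, and still so for the second after the job is handed in, with the robot touching nothing.
It also fails if it takes over 38 s, if anything falls off the work surface, if the arm or the gripper's body presses on something with over 40 N, if the wrist force passes 120 N, or if a joint passes its speed limit or range.

## Working session

There is one attempt and no reset: what is moved stays moved. The work goes in short steps, each a Python script; the robot and the scene stay as the last script left them, time stands still between calls to the robot, and variables do not carry over. Pictures are saved under pics/ and viewed, and the job is handed in when it is done.

```bash
ls; mkdir -p pics; python3 - <<'E'
from plant import bot,effector,eyes,ticket
import cv2,numpy as np,pickle
for n in ["scene","top"]:
    c=eyes.capture(n); pickle.dump(c,open(f"{n}0.pkl","wb"))
    cv2.imwrite(f"pics/{n}0.png",c["pixels"][:,:,::-1]); print(n,c["fovy"],c["cx"],c["cy"],c["R"].round(3).tolist(),c["t"])
print(bot.current_clock(),bot.current_tool_rot(),bot.current_ee_pos())
E
```

```text
pics
scene 48.312129979957795 323.8483847988189 199.57957939362728 [[0.752, 0.659, -0.016], [0.55, -0.64, -0.536], [-0.364, 0.395, -0.844]] [-0.34997667 -0.21666461  1.45569533]
top 51.87636761013245 316.41263113573325 199.38146789947191 [[0.018, -1.0, 0.019], [-0.99, -0.02, -0.139], [0.14, -0.017, -0.99]] [2.57694524e-04 4.60839428e-01 1.40674683e+00]
0.1 [-0.69844007 -0.11024248  0.69862068 -0.10934905] [ 0.19164141 -0.59454141  0.23059611]
```

View pics/scene0.png

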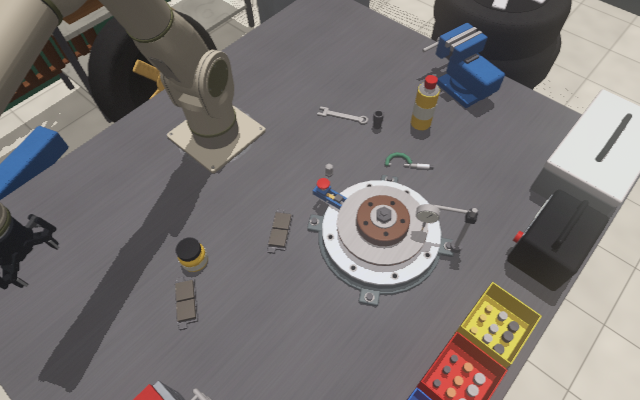

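View pics/top0.png

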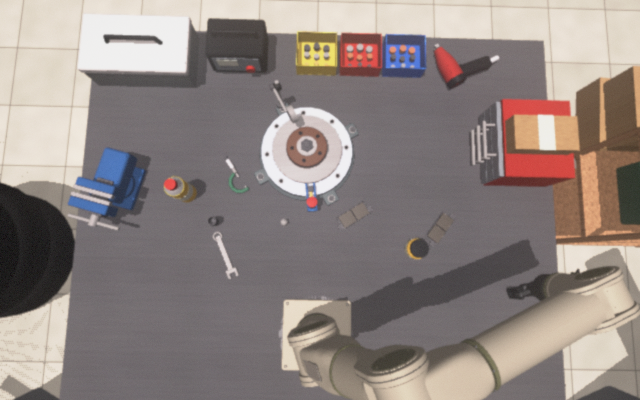

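The scene view shows the fixture near (380,230) with the red cap at (323,186). In the top view the axis is near (307,148) and the cap at (312,203), on the robot side. Clockwise from above is therefore towards image left (+y). Next I'll measure the cap, the axis and the holes.

```bash
cat > h.py <<'E'
import numpy as np,cv2,pickle
def f(c): return 200/np.tan(np.radians(c["fovy"]/2))
def ray(c,u,v,z):
    R=np.array(c["R"]);t=np.array(c["t"]);d=R.T@np.array([(u-c["cx"])/f(c),(v-c["cy"])/f(c),1]);o=-R.T@t
    return o+d*(z-o[2])/d[2]
def proj(c,X):
    p=np.array(c["R"])@np.array(X)+np.array(c["t"]);return p[:2]/p[2]*f(c)+[c["cx"],c["cy"]]
def blobs(m,a0=3,a1=5000):
    n,l,s,ce=cv2.connectedComponentsWithStats(m.astype(np.uint8));return [(ce[i],s[i]) for i in range(1,n) if a0<=s[i,4]<=a1]
def redm(c):
    h=cv2.cvtColor(c["pixels"],cv2.COLOR_RGB2HSV);return ((h[...,0]<8)|(h[...,0]>172))&(h[...,1]>170)&(h[...,2]>90)
E
python3 - <<'E'
from h import *
for n in ["top","scene"]:
    c=pickle.load(open(f"{n}0.pkl","rb"))
    for ce,s in blobs(redm(c),8,300): print(n,"red",ce.round(1),s,ray(c,*ce,.108).round(4))
    g=cv2.cvtColor(c["pixels"],cv2.COLOR_RGB2GRAY)
    x0,y0,x1,y1=(255,100,360,215) if n=="top" else (305,170,450,305)
    m=np.zeros_like(g);m[y0:y1,x0:x1]=g[y0:y1,x0:x1]<70
    for ce,s in blobs(m,2,60): print(n,"dark",ce.round(1),s[2:],ray(c,*ce,.045).round(4)[:2])
    cv2.imwrite(f"pics/{n}_crop.png",cv2.resize(c["pixels"][y0:y1,x0:x1,::-1],None,fx=5,fy=5,interpolation=cv2.INTER_CUBIC)[:600])
E
```

```text
top red [510.2 108.8] [503 101  19  18 119] [ 0.7796 -0.653   0.108 ]
scene red [431.1  79. ] [426  75  11   8  69] [0.4401 0.5501 0.108 ]
scene red [321.1 180.7] [318 179   9   5  19] [0.4353 0.0257 0.108 ]
scene red [520.3 232.9] [519 232   4   3   9] [0.9214 0.2321 0.108 ]
scene red [517.3 236.9] [515 235   6   5  17] [0.9212 0.2168 0.108 ]
scene red [463.5 355. ] [453 346  25  20 108] [ 0.9728 -0.118   0.108 ]
scene red [452.5 363.6] [449 361   8   5  13] [ 0.9648 -0.1487  0.108 ]
scene red [460.9 369.8] [459 364   6  11  19] [ 0.985  -0.1479  0.108 ]
scene red [443.4 375.2] [440 370   9   9  26] [ 0.963  -0.1813  0.108 ]
scene red [466.4 376.1] [462 374   8   6  16] [ 1.0005 -0.1512  0.108 ]
scene red [148.4 394.4] [134 385  29  15 225] [ 0.5213 -0.6169  0.108 ]
scene dark [329.2 191.4] [ 5  5 11] [0.4473 0.0449]
scene dark [319.9 195.1] [13 10 53] [0.4357 0.0181]
scene dark [342.5 199.5] [2 2 4] [0.4938 0.0486]
scene dark [332.9 203.8] [ 9  7 17] [0.4826 0.02  ]
scene dark [338.  201.7] [3 2 3] [0.4889 0.0348]
scene dark [392.2 202.8] [ 4  4 11] [0.6064 0.1308]
scene dark [370. 204.] [3 3 9] [0.5617 0.0873]
scene dark [402.3 220.7] [ 4  4 10] [0.6616 0.1024]
scene dark [365.5 222.8] [ 4  3 10] [0.5897 0.0317]
scene dark [310. 230.] [3 1 3] [ 0.49   -0.0837]
scene dark [386.  233.7] [3 3 7] [0.6522 0.0412]
scene dark [404.7 234. ] [2 3 3] [0.6905 0.0731]
scene dark [330.  236.7] [3 3 7] [ 0.5443 -0.0638]
scene dark [427.1 254.9] [3 3 8] [0.7707 0.0612]
scene dark [447.5 255.2] [4 2 4] [0.8113 0.0948]
scene dark [353.  267.7] [3 3 7] [ 0.6477 -0.093 ]
scene dark [394.3 275.9] [4 3 9] [ 0.7411 -0.0418]
```

View pics/top_crop.png

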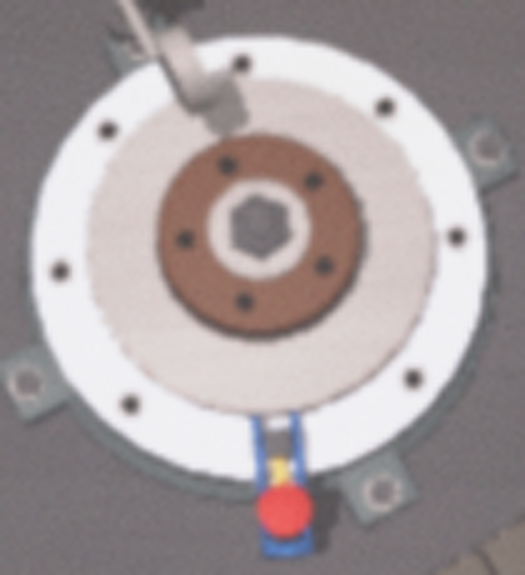

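View pics/scene_crop.png

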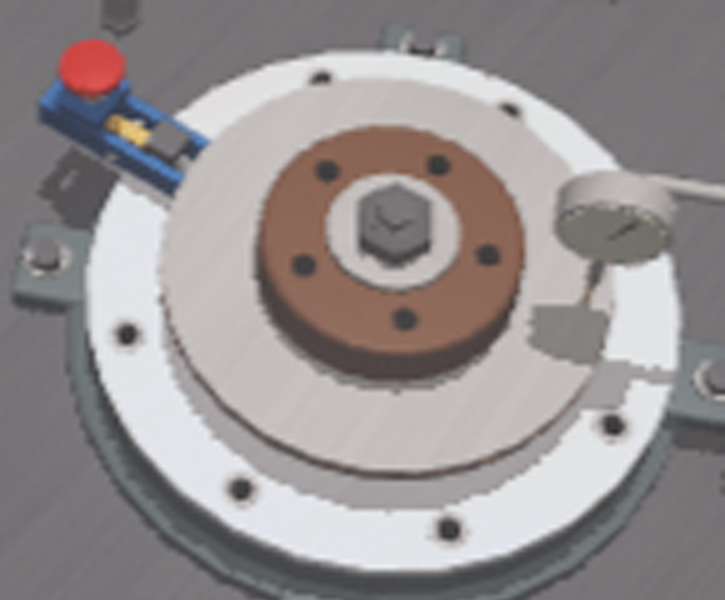

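The crops show seven visible holes. In the top crop the next hole clockwise is at (130,404), and the cap is at (285,510). Now I'll fit a circle and the 45° spacing in both views.

```bash
python3 - <<'E'
from h import *
P={}
from scipy.optimize import least_squares
for n,(x0,y0,x1,y1) in {"top":(255,100,360,215),"scene":(305,170,450,305)}.items():
    c=pickle.load(open(f"{n}0.pkl","rb"))
    g=cv2.cvtColor(c["pixels"],cv2.COLOR_RGB2GRAY).astype(float)
    if n=="top": seeds=[(60,271),(130,404),(413,378),(456,237),(386,107),(241,63),(108,131)]
    else: seeds=[(127,334),(241,489),(449,529),(613,425)]
    pts=[]
    for X,Y in seeds:
        u=x0+(X+.5)/5-.5;v=y0+(Y+.5)/5-.5;ui,vi=round(u),round(v)
        w=np.clip(190-g[vi-2:vi+3,ui-2:ui+3],0,None);yy,xx=np.mgrid[-2:3,-2:3]
        uu,vv=ui+(w*xx).sum()/w.sum(),vi+(w*yy).sum()/w.sum()
        pts.append(ray(c,uu,vv,.045)[:2])
    pts=np.array(pts)
    r=least_squares(lambda p:np.hypot(*(pts-p[:2]).T)-p[2],[.64,.03,.14]).x
    a=np.degrees(np.arctan2(*(pts-r[:2]).T[::-1]));print(n,"centre,r",r.round(4),"ang mod45",(a%45).round(2),a.round(1));
    def md(p): # centre + phase, radius .14
        k=np.round((np.radians(a)-p[2])/(np.pi/4))
        th=p[2]+k*np.pi/4
        return (pts-p[:2]-.14*np.c_[np.cos(th),np.sin(th)]).ravel()
    s=least_squares(md,[*r[:2],np.radians(np.median(a%45))]);print(s.x[:2].round(4),np.degrees(s.x[2]),"res",abs(s.fun).max())
    h=cv2.cvtColor(c["pixels"],cv2.COLOR_RGB2HSV)
    m=((h[...,0]<8)|(h[...,0]>172))&(h[...,1]>110); q=np.zeros_like(m);q[170:215,300:335]=m[170:215,300:335]
    for ce,st in blobs(q,8,400):
        X=ray(c,*ce,.105 if n=="scene" else .107);d=X[:2]-s.x[:2];print("cap",ce,st,X,np.hypot(*d),np.degrees(np.arctan2(d[1],d[0])))
    x,y=ce.round().astype(int);d=c["depth"];print("depth at cap",d[y,x], "z", (np.array(c["R"]).T@(np.array([(x-c["cx"])/f(c),(y-c["cy"])/f(c),1])*d[y,x]-c["t"])))
    # other things: cap of loose objects
E
```

```text
top centre,r [0.6324 0.0479 0.1401] ang mod45 [6.31 6.43 6.62 6.54 6.48 6.62 6.23] [  96.3  141.4 -128.4  -83.5  -38.5    6.6   51.2]
[0.6326 0.0479] 6.461840365165115 res 0.0004963309661569215
cap [311.65168539 201.5505618 ] [307 197  11  10  89] [0.44262171 0.0260387  0.107     ] 0.19125500152608002 -173.44356509403386
depth at cap 1.3626188 z [0.44122138 0.02485235 0.10641987]
scene centre,r [0.6307 0.0467 0.1402] ang mod45 [6.66 6.56 6.31 6.11] [-128.3  -83.4  -38.7    6.1]
[0.631  0.0463] 6.4010784821563576 res 0.0002948931968177332
cap [322.94827586 183.06896552] [317 178  13  11 116] [0.44295033 0.02454136 0.105     ] 0.18929391720937513 -173.39905049293398
depth at cap 1.2177289 z [0.44217272 0.02559889 0.10343144]
```

Both views agree. The axis is at (0.632, 0.047), the hole radius fits 140 mm, the cap is at r≈0.190, and the hole phase is 6.45°. That puts the cap at about (0.443, 0.026) and its goal at about (0.483, 0.165). Next I'll check IK along the arc, and where the neighbouring loose things are.

```bash
cat >> h.py <<'E'
from scipy.spatial.transform import Rotation as Ro
C=np.array([.6319,.0471]);PH=np.radians(6.44)
def cap(a,r=.19): # a clockwise turn
    t=PH+np.pi-a; return C+r*np.array([np.cos(t),np.sin(t)])
def quat(yaw): # tool x down, y (jaw) at yaw in the plane
    x=np.array([0,0,-1.]);y=np.array([np.cos(yaw),np.sin(yaw),0]);return Ro.from_matrix(np.c_[x,y,np.cross(x,y)]).as_quat()
E
python3 - <<'E'
from h import *
from plant import bot
c=pickle.load(open("top0.pkl","rb"));print("nut",ray(c,284,222,.034),"mic",ray(c,238,183,.015),"caps",cap(0),cap(np.pi/4),"next hole",cap(np.pi/4,.14))
M=Ro.from_quat(bot.current_tool_rot()).as_matrix();print(M.round(2).tolist())
for d in range(-180,180,30):
    out=[]
    for a in (0,np.pi/4):
        for dz in (.25,.096):
            q=bot.inverse_kinematics([*cap(a),dz],quat(np.radians(d)-a)); out.append(None if q is None else np.round(q,2).tolist())
    print(d,out)
E
```

```text
nut [0.37909076 0.12001204 0.034     ] mic [0.51613623 0.2881873  0.015     ] caps [0.44309893 0.02578909] [0.48332839 0.16553343] next hole [0.52242618 0.13436674]
[[-0.0, 0.31, -0.95], [0.0, -0.95, -0.31], [-1.0, -0.0, 0.0]]
-180 [None, None, [0.68, 0.26, -1.24, 1.68, 0.25, 1.38, 1.75], [0.61, 0.5, -1.23, 1.87, 0.52, 1.15, 1.54]]
-150 [[1.47, -0.22, -1.43, 1.83, -0.22, 1.35, -2.52], None, [0.68, 0.26, -1.24, 1.68, 0.25, 1.38, 2.27], [0.61, 0.5, -1.23, 1.87, 0.52, 1.15, 2.07]]
-120 [[0.78, -0.06, -0.89, 1.84, -0.05, 1.34, -2.19], [0.67, 0.14, -0.86, 2.04, 0.13, 1.01, -2.35], None, [0.61, 0.5, -1.23, 1.87, 0.52, 1.15, 2.59]]
-90 [[0.81, -0.06, -0.92, 1.84, -0.05, 1.34, -1.67], [0.69, 0.15, -0.89, 2.04, 0.14, 1.01, -1.83], None, [-1.25, 0.3, 0.96, 1.96, -0.29, 1.03, -2.52]]
-60 [[0.82, -0.06, -0.92, 1.84, -0.05, 1.34, -1.14], [0.74, 0.16, -0.94, 2.04, 0.15, 1.01, -1.32], [0.74, 0.31, -1.35, 1.68, 0.31, 1.4, -2.49], [0.53, 0.43, -1.12, 1.87, 0.43, 1.11, -2.58]]
-30 [[0.82, -0.06, -0.93, 1.84, -0.05, 1.34, -0.62], [0.75, 0.16, -0.95, 2.04, 0.15, 1.01, -0.8], [0.71, 0.28, -1.3, 1.68, 0.2
[... 473 characters left out ...]
4, 0.95], [0.77, 0.17, -0.98, 2.04, 0.16, 1.02, 0.76], [0.38, 0.15, -0.87, 1.69, 0.12, 1.35, -0.24], [0.52, 0.42, -1.1, 1.87, 0.42, 1.1, -0.48]]
90 [[0.76, -0.06, -0.88, 1.84, -0.05, 1.34, 1.47], [0.76, 0.17, -0.96, 2.04, 0.16, 1.02, 1.29], [0.79, 0.39, -1.45, 1.68, 0.39, 1.42, 0.07], [0.52, 0.42, -1.1, 1.87, 0.42, 1.11, 0.05]]
120 [[-0.72, -0.13, 0.52, 1.91, 0.07, 1.35, 1.88], [0.99, 0.26, -1.23, 2.03, 0.28, 1.04, 1.72], [0.78, 0.38, -1.44, 1.68, 0.38, 1.42, 0.6], [0.53, 0.43, -1.12, 1.87, 0.43, 1.11, 0.56]]
150 [[-1.15, -0.22, 0.89, 1.92, 0.17, 1.37, 2.31], [0.99, 0.26, -1.23, 2.03, 0.28, 1.04, 2.24], [0.64, 0.23, -1.19, 1.68, 0.22, 1.37, 1.25], [0.55, 0.44, -1.14, 1.87, 0.45, 1.11, 1.07]]
```

```bash
python3 - <<'E'
from h import *
from plant import bot,effector,eyes
effector.move_gripper(0.0)
bot.move_joints([-.06,-.1,0,1.88,0,1.36,.39])
print(bot.current_clock(),bot.current_ee_pos(),bot.current_opening())
q0=.45
print(bot.inverse_kinematics([*cap(0),.15],quat(q0)))
bot.move_linear([*cap(0),.15],quat(q0),vel=.15)
print(bot.current_clock(),bot.current_ee_pos(),bot.current_q(),bot.current_wrist_force())
for n in ["scene","top"]:
    c=eyes.capture(n);cv2.imwrite(f"pics/{n}1.png",c["pixels"][:,:,::-1])
c=cv2.imread("pics/scene1.png")[120:270,250:450];cv2.imwrite("pics/scene1c.png",cv2.resize(c,None,fx=4,fy=4))
E
```

```text
3.1 [ 0.43715576 -0.02025571  0.2596381 ] 0.0005475107670168227
[-1.05015829e-01  3.88298524e-03 -5.61915219e-02  2.01812388e+00
  2.42326958e-04  1.11959192e+00  2.88687405e-01]
4.0417 [0.44358296 0.02547346 0.15072895] [-1.06442842e-01  3.19853925e-03 -5.39621968e-02  2.01715994e+00
  3.29649553e-04  1.12015918e+00  2.88885811e-01] [0.5274163  0.40911688 0.27800932]
```

View pics/scene1c.png

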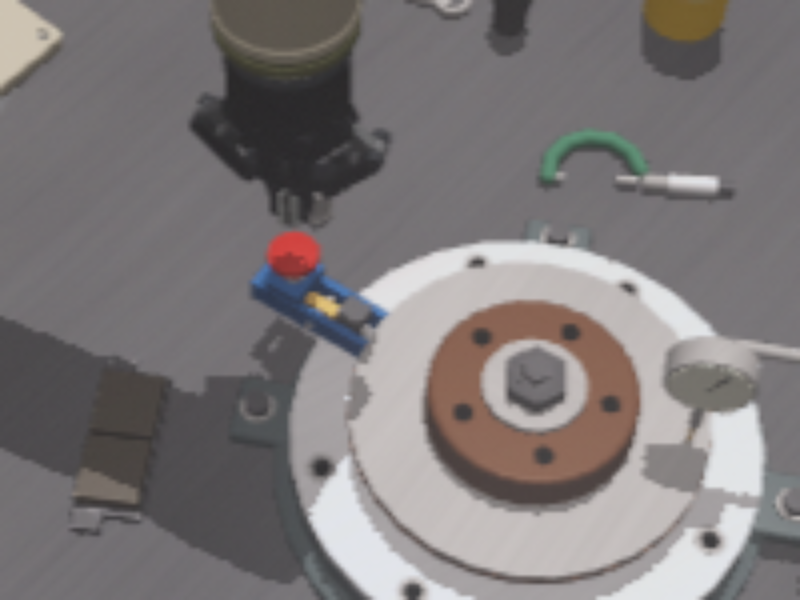

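The closed fingertips at crop (305,215) are right above the cap at (293,255). Next I'll find contact and then press to the stop under guard.

```bash
python3 - <<'E'
from h import *
from plant import bot
q=quat(.45);p=cap(0)
bot.move_linear([*p,.118],q,vel=.08)
f0=np.array(bot.current_wrist_force())
g=bot.move_linear([*p,.100],q,vel=.02,guard=2.5)
z0=bot.current_ee_pos()[2];print("contact",g,z0,np.array(bot.current_wrist_force())-f0,bot.current_clock())
f=0
zt=z0-.007
while zt>z0-.016:
    bot.move_linear([*p,zt],q,vel=.02,guard=20)
    e=bot.current_ee_pos();f=np.array(bot.current_wrist_force())-f0
    print(round(zt,4),e.round(4) if hasattr(e,'round') else e,f.round(1),bot.current_clock())
    if f[2]>16: break
    zt-=.001
np.save("f0.npy",f0);np.save("zt.npy",[z0,zt])
E
```

```text
contact True 0.10713542493468522 [-0.66861808  0.30378239  5.08333667] 5.2833
0.1001 [0.4433 0.0258 0.1007] [-4.   0.9  9.1] 5.7833
0.0991 [0.4433 0.0258 0.0997] [-2.2  0.2 10.1] 6.0333
0.0981 [0.4433 0.0258 0.0988] [-3.3 -0.9 10.2] 6.2833
0.0971 [0.4432 0.0258 0.0978] [-4.8 -0.1 11.4] 6.5333
0.0961 [0.4433 0.0258 0.0968] [-4.  -0.1 11.4] 6.7833
0.0951 [0.4433 0.0258 0.096 ] [-5.7 -0.6 14.4] 7.0333
0.0941 [0.4434 0.0258 0.0959] [-10.4  -1.4  25.5] 7.2833
```

Hard stop reached at 0.0959, which is 12 mm of travel, at 25 N. I'll back off slightly and swing along the arc.

```bash
python3 - <<'E'
from h import *
from plant import bot,eyes
f0=np.load("f0.npy");z=.0945
def st(a):
    e=np.array(bot.current_ee_pos());d=e[:2]-C;an=(PH+np.pi-np.arctan2(d[1],d[0]))%(2*np.pi);an=an-2*np.pi if an>np.pi else an
    print(round(a,3),"tool a",round(an,3),"r",np.hypot(*d).round(4),"z",e[2].round(4),(np.array(bot.current_wrist_force())-f0).round(1),round(bot.current_clock(),2))
bot.move_linear([*cap(0),z],quat(.45),vel=.02);st(0)
for a in np.linspace(0,np.pi/4,10)[1:5]:
    g=bot.move_linear([*cap(a),z],quat(.45-a),vel=.05,guard=20);st(a)
    if g: print("GUARD");break
for n in ["scene","top"]:
    c=eyes.capture(n);cv2.imwrite(f"pics/{n}2.png",c["pixels"][:,:,::-1])
c=cv2.imread("pics/scene2.png")[120:270,250:450];cv2.imwrite("pics/scene2c.png",cv2.resize(c,None,fx=4,fy=4))
E
```

```text
0 tool a 0.0 r 0.1897 z 0.096 [-7.8 -0.5 21.6] 7.53
0.087 tool a 0.091 r 0.1897 z 0.096 [-8.2  0.8 20.5] 8.02
0.175 tool a 0.18 r 0.1898 z 0.096 [-7.8  1.8 20.9] 8.5
0.262 tool a 0.268 r 0.1898 z 0.096 [-7.3  1.  20.3] 8.98
0.349 tool a 0.357 r 0.1899 z 0.096 [-6.6  1.7 18.9] 9.47
```

View pics/scene2c.png

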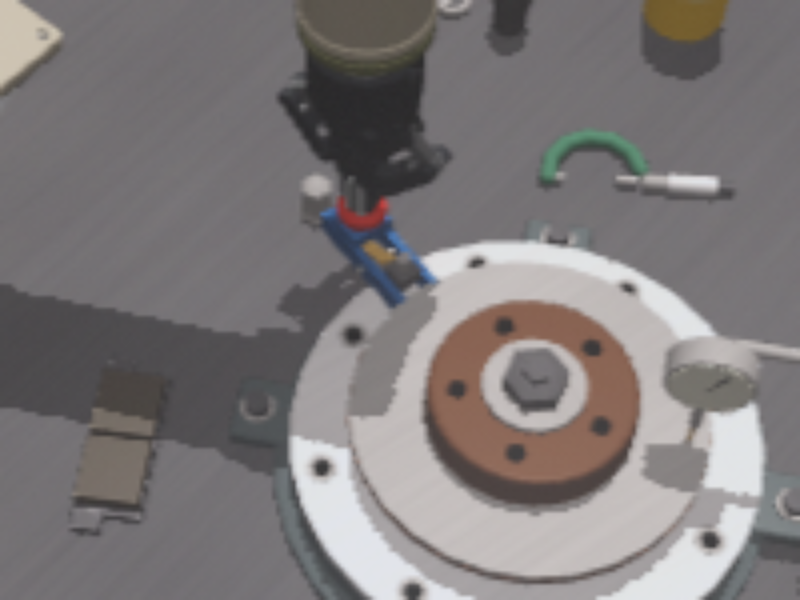

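The arm follows: its cap is at crop (362,208) under the fingertips, and the start hole is uncovered at (353,335). I'll continue to just before the goal and measure the table's true turn from the hat holes in the top view.

```bash
cat >> h.py <<'E'
def hat(c): # five hat holes, z .107; angle mod 72 deg, residual
    g=cv2.cvtColor(c["pixels"],cv2.COLOR_RGB2GRAY).astype(float)
    S=cv2.resize(g,None,fx=6,fy=6,interpolation=cv2.INTER_CUBIC)
    ctr=proj(c,[*C,.107]);pts=[]
    m=(S<75).astype(np.uint8)
    for ce,s in blobs(m,20,1500):
        u=(ce+.5)/6-.5;X=ray(c,*u,.107)[:2]-C
        if .035<np.hypot(*X)<.068: pts.append((round(np.hypot(*X),4),round(np.degrees(np.arctan2(X[1],X[0]))%72,2),s[4]))
    return pts
E
python3 - <<'E'
from h import *
from plant import bot,eyes
f0=np.load("f0.npy");z=.0944
def st(a):
    e=np.array(bot.current_ee_pos());d=e[:2]-C;an=(PH+np.pi-np.arctan2(d[1],d[0]))%(2*np.pi);an=an-2*np.pi if an>np.pi else an
    print(round(a,3),"tool a",round(an,3),"r",np.hypot(*d).round(4),"z",e[2].round(4),(np.array(bot.current_wrist_force())-f0).round(1),round(bot.current_clock(),2))
for a in [.436,.524,.611,.698,.755]:
    g=bot.move_linear([*cap(a),z],quat(.45-a),vel=.05,guard=20);st(a)
    if g: print("GUARD");break
for n in ["scene","top"]:
    c=eyes.capture(n);pickle.dump(c,open(f"{n}3.pkl","wb"));cv2.imwrite(f"pics/{n}3.png",c["pixels"][:,:,::-1])
c=cv2.imread("pics/scene3.png")[120:270,250:450];cv2.imwrite("pics/scene3c.png",cv2.resize(c,None,fx=4,fy=4))
c=cv2.imread("pics/top3.png")[100:215,255:360];cv2.imwrite("pics/top3c.png",cv2.resize(c,None,fx=5,fy=5))
for n in ["top","scene"]:
  for i in (0,3): print(n,i,hat(pickle.load(open(f"{n}{i}.pkl","rb"))))
E
```

```text
0.436 tool a 0.445 r 0.1899 z 0.096 [-6.5  2.6 18.3] 10.05
0.524 tool a 0.534 r 0.19 z 0.096 [-5.2  3.9 16.7] 10.53
0.611 tool a 0.621 r 0.1901 z 0.096 [-4.2  3.1 16.4] 11.02
0.698 tool a 0.709 r 0.1901 z 0.0961 [-3.   2.6 13.9] 11.5
0.755 tool a 0.766 r 0.1901 z 0.0961 [-2.1  2.5 13.5] 11.87
top 0 [(np.float64(0.0518), np.float64(26.09), np.int32(26))]
top 3 [(np.float64(0.0507), np.float64(55.39), np.int32(72)), (np.float64(0.0506), np.float64(54.44), np.int32(49)), (np.float64(0.0494), np.float64(56.2), np.int32(63)), (np.float64(0.0499), np.float64(53.03), np.int32(66))]
scene 0 [(np.float64(0.0489), np.float64(27.44), np.int32(430)), (np.float64(0.0507), np.float64(27.64), np.int32(417)), (np.float64(0.0488), np.float64(25.57), np.int32(419)), (np.float64(0.0511), np.float64(26.0), np.int32(403)), (np.float64(0.0501), np.float64(25.12), np.int32(378))]
scene 3 [(np.float64(0.0496), np.float64(55.79), np.int32(490)), (np.float64(0.0512), np.float64(55.6), np.int32(487)), (np.float64(0.0488), np.float64(54.52), np.int32(452)), (np.float64(0.0508), np.float64(53.63), np.int32(442)), (np.float64(0.0495), np.float64(53.25), np.int32(432))]
```

View pics/scene3c.png

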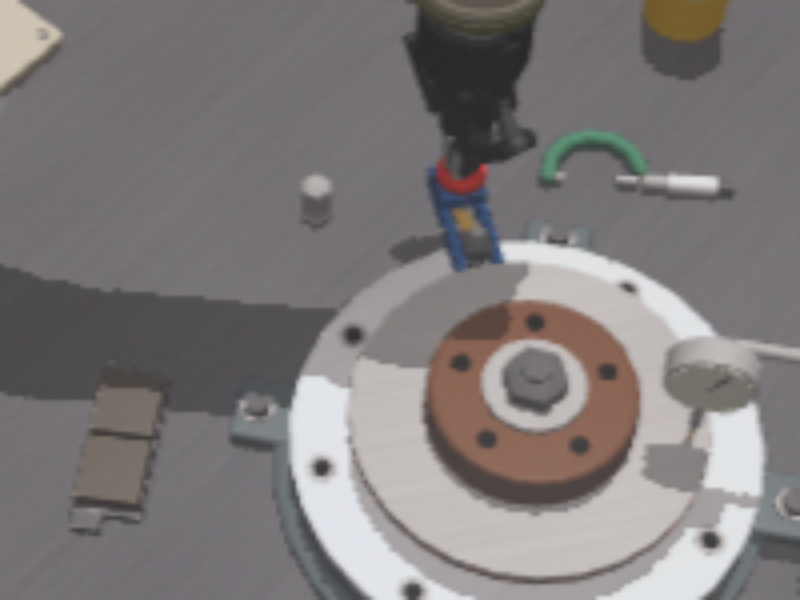

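View pics/top3c.png

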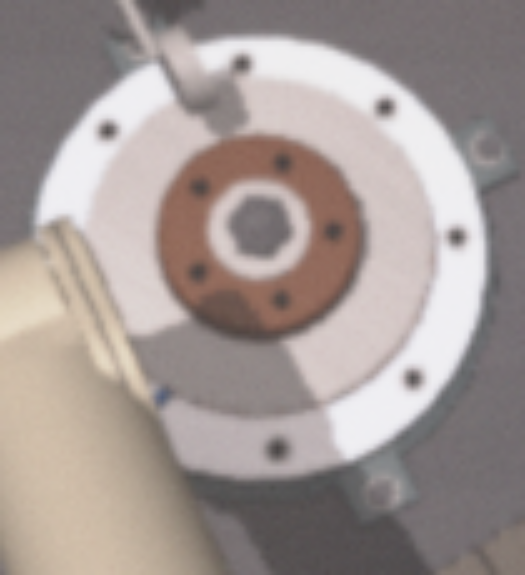

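Hat holes (mean phase 26.35° to 54.56°) give a turn of 0.764 rad, and the tool angle gives 0.766, so there's no slip. About 0.021 remains. I'll finish with slightly more press and measure again before releasing.

```bash
python3 - <<'E'
from h import *
from plant import bot,eyes
f0=np.load("f0.npy")
def st(a):
    e=np.array(bot.current_ee_pos());d=e[:2]-C;an=(PH+np.pi-np.arctan2(d[1],d[0]))%(2*np.pi);an=an-2*np.pi if an>np.pi else an
    print(round(a,3),"tool a",round(an,3),"r",np.hypot(*d).round(4),"z",e[2].round(4),(np.array(bot.current_wrist_force())-f0).round(1),round(bot.current_clock(),2))
bot.move_linear([*cap(.755),.0940],quat(.45-.755),vel=.01,guard=15);st(.755)
bot.move_linear([*cap(.775),.0940],quat(.45-.775),vel=.03,guard=15);st(.775)
bot.pause(.2);st(.775)
H=[]
for i in range(2):
    c=eyes.capture("scene");h=hat(c);H.append(np.mean([x[1] for x in h]));print(len(h))
print("turn",np.radians((26.354-np.array(H))%72))
E
```

```text
0.755 tool a 0.765 r 0.1901 z 0.096 [-3.9  3.  17.3] 12.22
0.775 tool a 0.787 r 0.1901 z 0.0961 [-3.3  3.2 16. ] 12.49
0.775 tool a 0.786 r 0.1901 z 0.096 [-2.5  3.1 16.3] 12.69
5
6
turn [0.78700387 0.87631236]
```

The turn is 0.787. The second frame had a sixth, spurious blob, so I'm ignoring it. Now I'll lift slowly and watch the force.

```bash
python3 - <<'E'
from h import *
from plant import bot,eyes
f0=np.load("f0.npy");q=quat(.45-.775);p=cap(.775)
for z in (.097,.0995,.102,.1045,.107,.110,.114):
    bot.move_linear([*p,z],q,vel=.02);print(z,round(bot.current_ee_pos()[2],4),(np.array(bot.current_wrist_force())-f0).round(1))
bot.move_linear([*p,.2],q,vel=.15)
bot.move_joints([.25,*np.array(bot.current_q())[1:]])
bot.pause(.3)
print(bot.current_clock(),bot.current_ee_pos())
for n in ["scene","top"]:
    c=eyes.capture(n);pickle.dump(c,open(f"{n}4.pkl","wb"));cv2.imwrite(f"pics/{n}4.png",c["pixels"][:,:,::-1])
    h=hat(c);print(n,h,np.radians((26.354-np.mean([x[1] for x in h]))%72))
    m=redm(c);hh=cv2.cvtColor(c["pixels"],cv2.COLOR_RGB2HSV);m=((hh[...,0]<8)|(hh[...,0]>172))&(hh[...,1]>110)
    for ce,s in blobs(m,20,400):
        X=ray(c,*ce,.107 if n=="top" else .105);d=X[:2]-C
        if np.hypot(*d)<.25: 
            x,y=ce.round().astype(int);dd=c["depth"][y,x];P=np.array(c["R"]).T@(np.array([(x-c["cx"])/f(c),(y-c["cy"])/f(c),1])*dd-c["t"])
            print("cap",ce,s[4],X,"r",np.hypot(*d),"turn",(PH+np.pi-np.arctan2(d[1],d[0]))%(2*np.pi),"depth pt",P)
c=cv2.imread("pics/scene4.png")[120:270,250:450];cv2.imwrite("pics/scene4c.png",cv2.resize(c,None,fx=4,fy=4))
E
```

```text
0.097 0.0984 [-2.4  2.6 11. ]
0.0995 0.1007 [-1.5  1.9  9. ]
0.102 0.103 [-1.3  1.3  7.6]
0.1045 0.1053 [-0.5  1.1  7.1]
0.107 0.1076 [-0.5  0.8  5.5]
0.11 0.1098 [-0.8 -1.   0.5]
0.114 0.1141 [ 0.1 -0.4  0.6]
16.9583 [ 0.49488803 -0.11789242  0.19905802]
scene [(np.float64(0.0495), np.float64(55.34), np.int32(421)), (np.float64(0.0508), np.float64(54.59), np.int32(392)), (np.float64(0.0487), np.float64(54.0), np.int32(417)), (np.float64(0.0508), np.float64(53.53), np.int32(389)), (np.float64(0.0498), np.float64(52.49), np.int32(365))] 0.7742978693547644
cap [365.90178571 159.89285714] 112 [0.48248401 0.16283274 0.105     ] r 0.18899524883373023 turn 0.7714389069783865 depth pt [0.48411683 0.1609276  0.10777511]
top [(np.float64(0.0505), np.float64(54.93), np.int32(94)), (np.float64(0.0513), np.float64(53.39), np.int32(63)), (np.float64(0.0493), np.float64(54.85), np.int32(62)), (np.float64(0.0498), np.float64(51.91), np.int32(48)), (np.float64(0.0491), np.float64(53.28), np.int32(38))] 0.7798480163761062
cap [270.04210526 188.73684211] 95 [0.48271479 0.16502802 0.107     ] r 0.1901663564383132 turn 0.7813086315781765 depth pt [0.48109587 0.16470271 0.11144092]
```

View pics/scene4c.png

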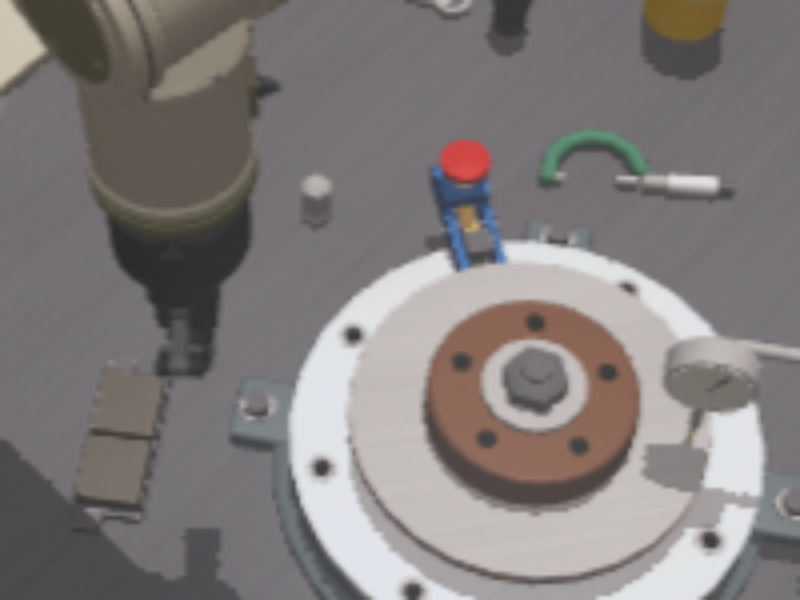

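View pics/top4.png

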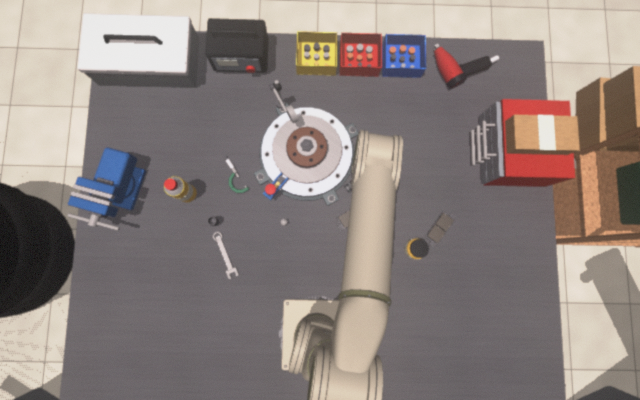

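The last views show the arm over the next hole. The cap is at scene crop (465,160) and top (270,189). The bench items and gauge are where they were. The cap pushed back until z≈0.108 (5.5 N at 0.1076, 0.5 N at 0.1098), which is fully up; riding on the plate it would have let go near 0.1005.

```bash
python3 -c "
from plant import bot,ticket
ticket.close_job();print(bot.current_clock())"
```

```text
the job is handed in; nothing more can be done
the job is handed in; nothing more can be done
```

The table is indexed to the next hole clockwise and locked there, and the job is handed in. The last clock reading before that was about 17 s.

- **Press:** I pushed the red plunger to its hard stop (12 mm of travel) with the closed fingertips. The highest force I read was about 25 N.
- **Swing:** I dragged the arm along the arc to 0.787 rad, by both the camera and the tool angle, then lifted straight off. One camera frame at the end of the swing picked up a spurious extra blob and read 0.876; I discarded it.
- **Plunger up:** The cap followed the fingers up to about 108 mm, still pushing 5.5 N at 107.6 mm, so the plunger is fully up and the pin is in the hole.
- **Final turn:** The two cameras gave 0.774 and 0.780 rad from the hat holes, and 0.771 and 0.781 rad from the cap. The scene camera's values fall 0.011 to 0.014 short of 0.785. That is at or just past the 0.01 play, and I put the rest down to measurement error.
- **Surroundings:** The robot was clear of everything. In the last pictures the disc was intact, and the gauge and visible bench items were where they started. One brake pad was partly hidden by the robot in the top view but looked in place in the scene view. I checked these by eye only.

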